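# Lubricate a sprung telescoping rod and hold it out at its length mark

## Robot

A 7-joint arm with a two-finger parallel gripper is mounted at the origin on a cart in front of the work surface, level with it; the furniture and walls round the work are solid. World frame = base frame: x ahead of the robot, y to its left, z up, the work surface at z = 0. Lengths are in m, angles in degrees, forces in N, time in s.
With the tool pointing down it reaches from about 0.425 to 0.8 m from the base axis. Payload 8.3 kg.
Tool frame: the origin (TCP) lies between the finger pads; the fingertips stand 8 mm ahead of it and the grasp point (between the pads) lies 11 mm behind it (bot.tip_extent is the distance from the TCP to the fingertips, in m); z points along the fingers, y is the line along which they close (so a half turn about z gives the same grasp; the last joint's range is limited). The gripper opens to 85 mm and grips with 20 to 120 N. Pads are 22 mm wide; open, the fingers measure 114 mm over their backs; the gripper's body (76 mm by 85 mm) begins 54 mm behind the grasp point. The pads swing forward as they close: fully open they stand 13 mm farther back than shut.
Start: joints at [-68.004, 21.967, 0.94, 78.501, -0.361, 79.538, -2.664], TCP at [0.27, 0.564, 0.218] pointing down, gripper open.
Joint ranges: [-169.22, 169.22], [-14.56, 117.87], [-87.37, 89.26], [10.42, 133.3], [-82.24, 262.24], [0.94, 117.77], [-172.7, 172.7]. Speed limits (degrees/s): [136.94, 136.94, 172.46, 172.46, 180, 180, 180].

## Interface

Orientations are given as [roll, pitch, yaw] about the fixed x, y, z axes, in that order (R = Rz(yaw) Ry(pitch) Rx(roll)).
In Python, from bench import sensors, viewer, bot gives the robot as it stands.
- The arm moves only by the shell command python3 -m creep 'ROWS'. ROWS is JSON, a list of rows, each a list of 7 numbers: the closure, from -1 (fully open) to 1 (shut), then the shift along the tool's x, y, z scaled (see below), then the turn, a rotation vector about the tool's x, y, z scaled (see below). In form: [[claw, dx, dy, dz, rx, ry, rz], ...]. A call has exactly 10 rows; each row shifts and turns the commanded pose from where the row before left it, along the tool's axes as they then stand; what a row does not reach is not made up. The controller multiplies each number of a shift by 30 mm and each number of a turn by 1.5 rad. A row lasts 1/8 s, in which the tool goes at most 62.5 mm and 10.7 degrees, less where a joint would pass 70% of its speed; a pose out of reach is approached as far as the arm can. A call with a number of a shift or a turn outside -1 to 1 is refused whole. A call with a gripper value outside its range is refused whole. The fingers move at their own pace and stop on an object; the grip force is fixed at half the most. Time passes only in rows, so rows that do not move let the fingers close, or fill a call up. It gives the time, the measured TCP pose, the force and the opening at its end, in the units of the state.
- sensors.read_state(): the state, without advancing time (a new reading comes with each control period).
- viewer.read_camera(name): name is "side" or "top"; returns the picture (400x640x3 uint8, red, green, blue); there is no depth.
- viewer.camera_model(name): a dict with "intrinsics" (3x3 intrinsics, pixels), "R" (3x3) and "t" (3): a world point X has camera coordinates R X + t. Camera axes: x right, y down, z forward; pixel columns grow to the right and rows downward; lengths in m; the calibration is good to about 2 mm. A picture is of the moment at which its call begins. camera_model takes no time and is no camera call.
- bot.hand_in(): hands the job in, once; it reports no verdict.
Trained networks look in the newest picture that a camera, given by its name, has taken for a name from the list of things; names that differ only in an ending like _2 or _b are one class to them, and where a whole thing is asked for, a point or a joint stands for the part that bears it (a point fixed in the world has none). Each returns a list of dicts, best first, with "conf" (0 to 1); they miss things now and then, are a little off and sometimes report something else, mostly with a low value. They report only what shows in the picture. A call takes as long as a camera call. They do not tell look-alikes from the thing itself.
- viewer.outline_of(camera, target): "pixels" (400x640 bool, what is visible of it).
- viewer.mark_of(camera, target): "centre" ([x, y, z] in m, in world coordinates, good to about 4 mm: a listed point, or the origin of a listed thing).
The state is a dict: "clock": time; "joint_positions": joint angles; "joint_vel": joint speeds; "joint_torque": joint torques, N m; "eef_pos": TCP position; "tcp_rot": TCP orientation; "ft_force": force on the tool from outside, world axes, zero at the start; "ft_torque": the same for the moment, N m; "finger_gap": finger opening in m.
Only numpy, scipy, OpenCV 4.12 (cv2) and the standard library are available. Lean on these libraries where they do the work, as an engineer would, in place of code of your own. Each camera call takes 0.05 s, during which the arm holds its last target. There are 200 camera calls.

## Task

The sprung telescoping rod of the bench fixture is to be checked at its set length: first, with the rod still fully in, give it a shot of lubricant by pressing the nozzle cap of the canister beside it fully down and letting it spring back up. Then take the rod's upright grip, pull the rod out against its spring until its pointer stands level with the index block on the scale rail, and finish still holding it steadily there - do not let go. Leave the dropper bottle, the loose stud and the tray of inserts where they are.

Things in the scene. Friction and masses are not known exactly. Their poses are not given: they have to be found in the camera images.
- rod_fixture: Fixed fixture: dark plate (x -160 to 105, y -92 to 42, 10 mm thick), level barrel (dia 32, x 0 to 105, axis 55 mm up) in two clamp blocks, scale rail (x -155 to 0, y -75, 10 mm thick, top 50 mm up) on the robot's right of it. Origin: on the table under the middle of the barrel's front mouth. +x along the barrel, away from the robot (yaw up to 0.4 rad), z up. The rod pulls out along -x.
- rod_grip (a point): Middle of the rod's upright black grip: round post, 16 mm diameter, straight from 24 mm below this point to 20 mm above, 22 mm head over it (top 30 mm above the point). Point: 42 mm above the rod's axis, 97 mm above the table. Moves with the rod, cannot turn. Rod fully in: 35 mm in front of the barrel's mouth. Axes as the fixture's.
- rod_pointer (a point): Tip of the rod's steel pointer, a 5 mm wide bar reaching sideways from the foot of the grip to 64 mm on its -y side, at the height of the rod's axis (55 mm). Moves with the rod. Axes as the fixture's.
- index_block: Small black block on the scale rail (10 mm along the rail, 20 mm across, thumbscrew on top), fixed: it marks the length. Origin: middle of its underside, 50 mm above the table, 11 mm past the pointer's tip sideways. Axes as the fixture's. The rod is at its mark when the pointer tip's x in this frame is 0 (50 to 85 mm of pull); the pointer passes it freely.
- rod (a joint): How far the rod is pulled out, m: 0 fully in, 0.100 at the end stop. An inner spring pulls it back: 4 N at 0, 0.5 N more per 10 mm; let go, it slides back in.
- canister: Fixed lubricant canister, aluminium, 46 mm diameter, in a round dark foot of 76 mm diameter, standing to the left of the rod beside the barrel's mouth. Origin: centre of its underside; its nozzle's spout points to its own -x, at the rod.
- nozzle_top (a point): Centre of the flat top of the canister's grey nozzle cap (30 mm diameter, 17 mm high, with a short thin spout at the side); 130.5 mm above the work surface when up. z up. Moves down with the cap.
- nozzle (a joint): How far the nozzle cap is pressed down, m: 0 up, 0.007 fully down. A spring raises it: 1.5 N to start, 5 N fully down.
- oil_bottle_mid (a point): Bystander: loose white dropper bottle with a pointed top, 38 mm diameter, 105 mm high, behind the canister. Point: its axis, 50 mm up.
- loose_stud_mid (a point): Bystander: loose round road stud with a clear lens, 128 mm diameter, 47 mm high, to the right of the fixture's scale rail. Point: its centre, 23 mm up.
- tray_mid (a point): Bystander: loose small black tray of brass inserts, 62 x 90 x 22 mm, to the left of the fixture, nearer than the canister. Point: its centre, 11 mm up.
Things that resemble listed ones, but are neither listed nor needed, are in the scene too. What is meant by the canister is not blue, green or turquoise, and is the larger of those in its own colour.

How it is judged:
By the outcome, as a careful person would: the job done as asked, in the order asked, and still so for the second after the job is handed in, while the arm keeps its last pose, push and grip.
It also fails if it takes over 38 s, if anything falls off the work surface, if the arm or the gripper's body presses on something with over 40 N, if the wrist force passes 120 N, or if a joint passes its speed limit or range.

## Working session

There is one attempt and no reset: what is moved stays moved. The work goes in short steps, Python scripts to look and compute and a shell command to move; the robot and the scene stay as the last step left them, time stands still between calls to the robot, and variables do not carry over. Pictures are saved under pics/ and viewed, on a budget of 10 in all, crops included, one or two more only if the job needs it, and the job is handed in when it is done.

```bash
mkdir -p pics; ls
python3 - <<'E'
from bench import sensors, viewer, bot
import cv2, numpy as np
np.set_printoptions(precision=4,suppress=True)
for c in("side","top"):
    im=viewer.read_camera(c); cv2.imwrite(f"pics/{c}0.png",im[:,:,::-1])
    m=viewer.camera_model(c); print(c,np.array(m["intrinsics"]).tolist(),np.array(m["R"]).round(4).tolist(),np.array(m["t"]).round(4).tolist())
    for t in("rod_fixture","rod_grip","rod_pointer","index_block","canister","nozzle_top","oil_bottle_mid","loose_stud_mid","tray_mid"):
        print(t,[(round(d["conf"],2),np.array(d["centre"]).round(4).tolist()) for d in viewer.mark_of(c,t)])
print(sensors.read_state(),bot.tip_extent)
E
```

```text
pics
side [[388.0750213465059, 0.0, 317.4632068171936], [0.0, 388.0750213465059, 204.7307615030205], [0.0, 0.0, 1.0]] [[0.9315, -0.3637, 0.002], [-0.1996, -0.5159, -0.833], [0.304, 0.7756, -0.5532]] [-0.5519, 0.2238, 0.7018]
rod_fixture [(0.62, [0.5553, 0.027, -0.0025]), (0.3, [0.4954, 0.155, 0.1296])]
rod_grip []
rod_pointer [(0.81, [0.5384, -0.0422, 0.0533])]
index_block [(0.38, [0.4686, -0.0821, 0.0538])]
canister [(0.91, [0.7937, 0.1062, 0.0012]), (0.86, [0.4577, 0.292, -0.0005]), (0.8, [0.7128, 0.1679, 0.003]), (0.67, [0.4948, 0.1558, 0.0029]), (0.59, [0.5727, 0.2741, -0.002])]
nozzle_top [(0.62, [0.462, 0.2874, 0.0891]), (0.59, [0.4937, 0.1538, 0.1319]), (0.49, [0.5725, 0.2728, 0.1275]), (0.41, [0.7123, 0.1705, 0.0917])]
oil_bottle_mid [(0.63, [0.6055, 0.1789, 0.0516])]
loose_stud_mid [(0.56, [0.5204, -0.1847, 0.021])]
tray_mid [(0.83, [0.3796, 0.0934, 0.0111])]
top [[464.5323241859805, 0.0, 312.3417134844051], [0.0, 464.5323241859805, 200.59944337154417], [0.0, 0.0, 1.0]] [[0.0295, -0.9995, -0.007], [-0.9863, -0.028, -0.1623], [0.162, 0.0117, -0.9867]] [0.0146, 0.6214, 1.0025]
[... 559 characters left out ...]
loose_stud_mid [(0.95, [0.5202, -0.187, 0.0245]), (0.74, [0.5149, 0.0193, 0.0979]), (0.24, [0.5411, -0.0464, 0.0551])]
tray_mid [(0.77, [0.3804, 0.0933, 0.0104])]
{'clock': 1.0, 'joint_positions': array([-68.0026,  21.9666,   0.9395,  78.5019,  -0.3623,  79.5375,
        -2.6636]), 'joint_vel': array([ 0.0772,  0.0397, -0.0586,  0.1107,  0.0201, -0.0646, -0.0097]), 'joint_torque': array([ -0.0002, -62.7344,   0.8423, -37.2091,   0.0162,   0.0029,
        -0.    ]), 'eef_pos': array([0.27  , 0.5636, 0.2183]), 'tcp_rot': array([-179.9966,   -0.0047,  154.4019]), 'ft_force': array([-0.1709, -0.4829, -0.0108]), 'ft_torque': array([0.0389, 0.0248, 0.0127]), 'finger_gap': 0.0857199924760294} 0.008
```

View pics/side0.png

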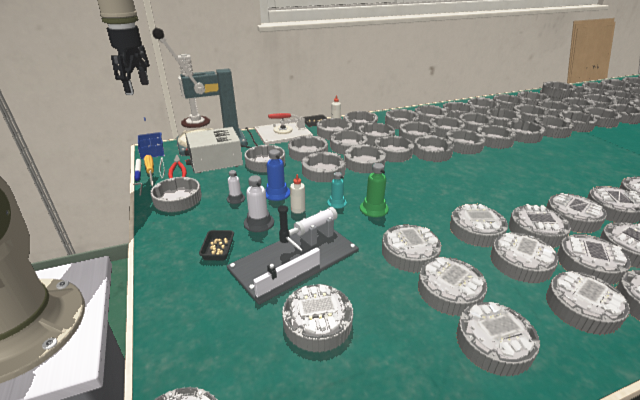

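View pics/top0.png

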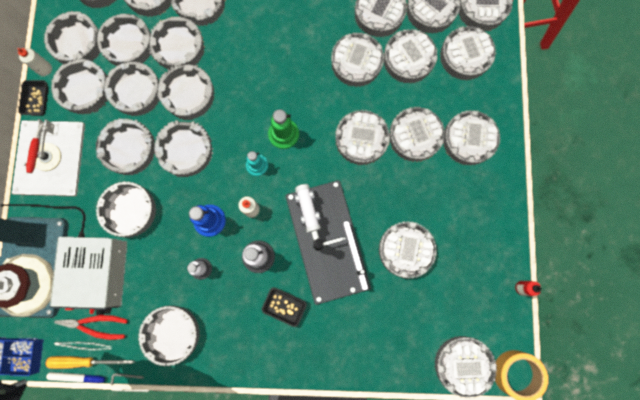

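Canister: the large aluminium one at about (0.495, 0.155), near side pixel (257,205). The blue, green, turquoise and small grey ones are look-alikes. The rod fixture's grip is at side pixel (284,222) and top pixel (317,243). Next I'll refine the fixture's yaw.

```bash
cat > h.py <<'E'
import numpy as np, cv2
from bench import viewer, sensors
def ray(c,uv,z):
    m=viewer.camera_model(c);K,R,t=[np.array(m[k]) for k in("intrinsics","R","t")]
    uv=np.atleast_2d(uv); d=(np.linalg.inv(K)@np.c_[uv,np.ones(len(uv))].T).T@R; o=-R.T@t
    return o+d*((z-o[2])/d[:,2])[:,None]
def proj(c,X):
    m=viewer.camera_model(c);K,R,t=[np.array(m[k]) for k in("intrinsics","R","t")]
    p=(np.atleast_2d(X)@R.T+t)@K.T; return p[:,:2]/p[:,2:]
E
python3 - <<'E'
from h import *
im=viewer.read_camera("top")
o=viewer.outline_of("top","rod_fixture"); m=o[0]["pixels"].astype(np.uint8); print(o[0]["conf"],m.sum())
for nm,mm in(("outline",m),):
    c=max(cv2.findContours(mm,0,1)[0],key=cv2.contourArea)[:,0,:]
    P=ray("top",c,0.01)[:,:2]
    r=cv2.minAreaRect((P*1000).astype(np.float32)); print(nm,r); print(cv2.boxPoints(r).round(0).tolist())
crop=im[170:310,180:380].copy()
cv2.imwrite("pics/crop0.png",cv2.resize(crop,None,fx=4,fy=4,interpolation=cv2.INTER_CUBIC)[:,:,::-1])
E
```

```text
0.91 6724
outline ((540.0176391601562, -2.15087890625), (278.9609375, 137.15081787109375), 17.057584762573242)
[[387.0, 22.0], [427.0, -109.0], [693.0, -27.0], [653.0, 104.0]]
```

View pics/crop0.png

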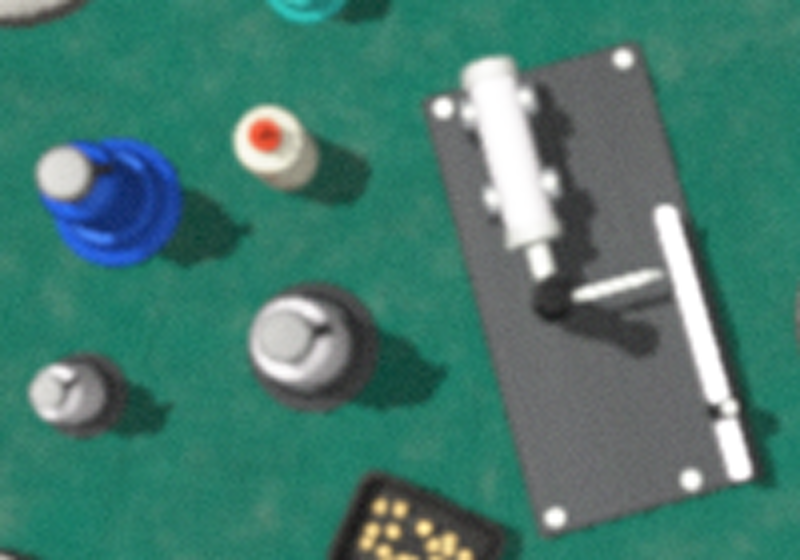

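The crop shows the plate corners near crop pixels (424,100), (637,45), (752,478) and (548,535). The index block is at about (722,410) and the nozzle cap at about (286,335).

Run:
```python
from h import *
from scipy.optimize import least_squares
f=lambda p:np.array(p)/4+[180-.375,170-.375]
L=[[.105,.042,.01],[.105,-.092,.01],[-.16,-.092,.01],[-.16,.042,.01],[-.155,-.075,.05],[0,-.075,.05],[-.035,0,.127]]
uv=f([[424,100],[637,45],[752,478],[548,535],[740,480],[666,206],[550,298]])
def W(q,l): 
    l=np.array(l);c,s=np.cos(q[2]),np.sin(q[2]);return np.c_[q[0]+c*l[:,0]-s*l[:,1],q[1]+s*l[:,0]+c*l[:,1],l[:,2]]
g=lambda q:(proj("top",W(q,L))-uv).ravel()
r=least_squares(g,[.555,.026,.3],loss="soft_l1");print(r.x,np.degrees(r.x[2]),g(r.x).reshape(-1,2).round(1).tolist())
q=r.x
print("grip",W(q,[[-.035,0,.097]]),"ptr",W(q,[[-.035,-.064,.055]]))
for l,p in(("block top",[722,410]),):
    X=ray("top",f([p]),.056)[0]; c,s=np.cos(q[2]),np.sin(q[2]);d=X[:2]-q[:2]
    print(l,X,"local",c*d[0]+s*d[1],-s*d[0]+c*d[1])
for X in([.466,-.080],[.4686,-.0821],[.4639,-.0782]):
    d=np.array(X)-q[:2];print("mark local",c*d[0]+s*d[1],-s*d[0]+c*d[1])
print("nozzle",ray("top",f([286,335]),.1305))
```

```text
[0.55240499 0.02814812 0.29486601] 16.894578096981643 [[-0.9, -0.3], [0.4, -1.2], [3.2, 0.2], [-2.5, 1.7], [0.2, -0.0], [-0.6, 0.9], [0.6, -0.8]]
grip [[0.51891555 0.01797671 0.097     ]] ptr [[ 0.5375147  -0.04326112  0.055     ]]
block top [ 0.4635029  -0.07721902  0.056     ] local -0.11568608830206646 -0.074983626613804
mark local -0.11410494999175658 -0.07837026980537908
mark local -0.11222744762335232 -0.08113522637947501
mark local -0.11559121531038236 -0.07603767138245018
nozzle [[0.49406838 0.15427075 0.1305    ]]
```

```bash
python3 -m creep '[[1,0,0,0,0,0,0.092],[1,0,0,0,0,0,0.092],[1,0,0,0,0,0,0.092],[1,0,0,0,0,0,0.092],[1,0,0,0,0,0,0.092],[1,0,0,0,0,0,0.092],[1,-0.95,0.2,0,0,0,0],[1,-0.95,0.2,0,0,0,0],[1,-0.95,0.2,0,0,0,0],[1,-0.95,0.2,0,0,0,0]]'
python3 -m creep '[[1,-0.95,0.2,0,0,0,0],[1,-0.95,0.2,0,0,0,0],[1,-0.95,0.2,0,0,0,0],[1,-0.95,0.2,0,0,0,0],[1,-0.95,0.2,0,0,0,0],[1,-0.95,0.2,0,0,0,0],[1,-0.95,0.2,0,0,0,0],[1,-0.95,0.2,0,0,0,0],[1,-0.95,0.2,0,0,0,0],[1,-0.95,0.2,0,0,0,0]]'
```

```text
clock: 2.35
eef_pos: [0.3266, 0.4608, 0.2184]
tcp_rot: [180.0, -0.0, 107.0]
ft_force: [0.3, 1.0, 0.2]
finger_gap: -0.0001
clock: 3.6
eef_pos: [0.4672, 0.2057, 0.2185]
tcp_rot: [180.0, -0.0, 107.0]
ft_force: [-0.1, -0.0, 0.9]
finger_gap: 0.0
```

```bash
python3 -m creep '[[1,-0.94,0.19,0,0,0,0],[1,-0.94,0.19,0,0,0,0],[1,0,0,0.6,0,0,0],[1,0,0,0.6,0,0,0],[1,0,0,0.6,0,0,0],[1,0,0,0.3,0,0,0],[1,0,0,0,0,0,0],[1,0,0,0,0,0,0],[1,0,0,0,0,0,0],[1,0,0,0,0,0,0]]'
python3 - <<'E'
from h import *
a=viewer.read_camera("side")[140:240,190:350]; b=viewer.read_camera("top")[190:290,180:340]
cv2.imwrite("pics/n1.png",cv2.resize(np.hstack([a,b]),None,fx=2.5,fy=2.5,interpolation=cv2.INTER_CUBIC)[:,:,::-1])
s=sensors.read_state();print(s["eef_pos"],s["ft_force"],s["joint_positions"])
for t in("nozzle_top",):
  for c in("side","top"): print(c,[(round(d["conf"],2),np.round(d["centre"],4).tolist()) for d in viewer.mark_of(c,t)])
E
```

```text
clock: 4.85
eef_pos: [0.4943, 0.156, 0.1557]
tcp_rot: [180.0, -0.0, 107.0]
ft_force: [0.7, -0.8, -0.6]
finger_gap: -0.0002
[0.49420534 0.15597392 0.15551423] [-0.47439378  1.45851059 -0.1634365 ] [-42.84603294  11.50575497  25.01639124 101.46163571  -5.22295281
  68.15098968   0.6392783 ]
side [(0.66, [0.4928, 0.1561, 0.1302]), (0.59, [0.792, 0.108, 0.1298]), (0.52, [0.4599, 0.2827, 0.0876]), (0.42, [0.5728, 0.2716, 0.1283]), (0.39, [0.7125, 0.171, 0.0896])]
top [(0.63, [0.7922, 0.1129, 0.1296]), (0.51, [0.4934, 0.1576, 0.1242]), (0.46, [0.7128, 0.1701, 0.0918])]
```

View pics/n1.png

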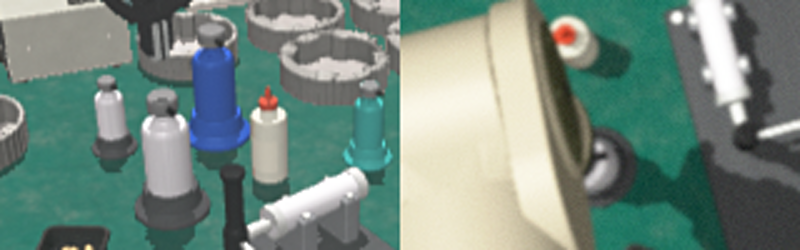

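The side view shows the closed fingertips about 17 mm straight above the grey cap.

```bash
python3 -m creep '[[1,0,0,0.2,0,0,0],[1,0,0,0.2,0,0,0],[1,0,0,0.1,0,0,0],[1,0,0,0.1,0,0,0],[1,0,0,0.05,0,0,0],[1,0,0,0.05,0,0,0],[1,0,0,0.04,0,0,0],[1,0,0,0,0,0,0],[1,0,0,0,0,0,0],[1,0,0,0,0,0,0]]'
```

```text
clock: 6.3
eef_pos: [0.4941, 0.1559, 0.1331]
tcp_rot: [180.0, -0.0, 107.0]
ft_force: [-0.1, 0.6, 0.5]
finger_gap: 0.0001
```

```bash
python3 -m creep '[[1,0,0,0.05,0,0,0],[1,0,0,0.05,0,0,0],[1,0,0,0.03,0,0,0],[1,0,0,0,0,0,0],[1,0,0,0,0,0,0],[1,0,0,0,0,0,0],[1,0,0,0,0,0,0],[1,0,0,0,0,0,0],[1,0,0,0,0,0,0],[1,0,0,0,0,0,0]]'
python3 - <<'E'
from h import *
a=viewer.read_camera("side")[140:240,200:320]
cv2.imwrite("pics/n2.png",cv2.resize(a,None,fx=5,fy=5,interpolation=cv2.INTER_CUBIC)[:,:,::-1])
s=sensors.read_state();print(s["eef_pos"],s["ft_force"],s["joint_torque"])
E
```

```text
clock: 7.55
eef_pos: [0.4941, 0.1559, 0.1292]
tcp_rot: [-180.0, -0.0, 107.0]
ft_force: [1.0, -0.6, 1.0]
finger_gap: -0.0001
[0.49408853 0.15590249 0.12917082] [ 0.20074026  0.22002697 -0.46422542] [-3.71260630e-04 -4.52619696e+01  3.80947798e+00 -3.40820074e+01
  1.52666064e-02  2.90685974e-03  4.51985261e-05]
```

View pics/n2.png

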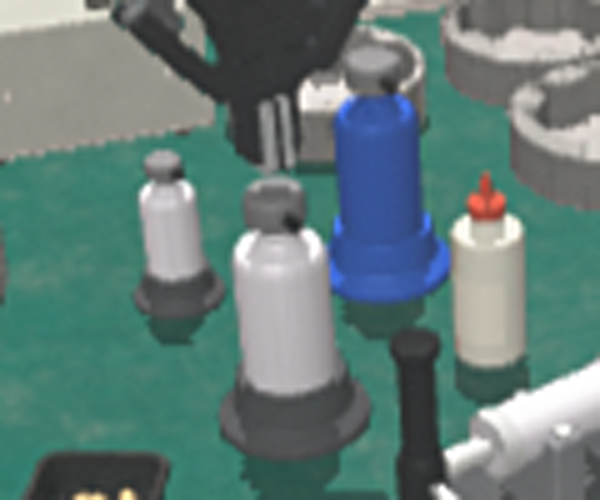

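Run:
```python
from h import *
print(proj("side",[[.4941,.1559,.1212],[.4941,.1559,.1292],[.4941,.1559,.1305],[.4941,.1559,.0]]))
print("tip ray at z",[(z,ray("side",[[255,173.6]],z)[0].round(4).tolist()) for z in(.12,.13,.14,.15)])
print("cap top centre px",ray("side",[[200+275/5,140+184/5]],.1305))
print("foot outline: ",ray("side",[[200+295/5,140+425/5]],.012))
```

```text
[[254.02372646 180.61447154]
 [253.7191919  177.62702838]
 [253.66942237 177.13879595]
 [258.29848047 222.54923473]]
tip ray at z [(0.12, [0.5047, 0.1902, 0.12]), (0.13, [0.5012, 0.1722, 0.13]), (0.14, [0.4977, 0.1542, 0.14]), (0.15, [0.4942, 0.1363, 0.15])]
cap top centre px [[0.49735942 0.15634972 0.1305    ]]
foot outline:  [[0.49011794 0.12905864 0.012     ]]
```

The picture shows the tips near side pixel (255,174), still clear above the cap (top near 177). The force readings agree there is no contact. I'll keep descending gently.

```bash
python3 -m creep '[[1,0,0,0.05,0,0,0],[1,0,0,0.05,0,0,0],[1,0,0,0.05,0,0,0],[1,0,0,0.05,0,0,0],[1,0,0,0,0,0,0],[1,0,0,0,0,0,0],[1,0,0,0,0,0,0],[1,0,0,0,0,0,0],[1,0,0,0,0,0,0],[1,0,0,0,0,0,0]]'
python3 - <<'E'
from h import *
a=viewer.read_camera("side")[140:240,200:320]
cv2.imwrite("pics/n3.png",cv2.resize(a,None,fx=5,fy=5,interpolation=cv2.INTER_CUBIC)[:,:,::-1])
s=sensors.read_state();print(s["eef_pos"],s["ft_force"],s["ft_torque"])
E
```

```text
clock: 8.85
eef_pos: [0.4941, 0.1559, 0.1232]
tcp_rot: [-180.0, -0.0, 107.0]
ft_force: [-0.1, 0.4, -0.1]
finger_gap: -0.0
[0.49411673 0.15587261 0.12318591] [ 0.28240589 -0.14606293  0.48598468] [-0.00455745 -0.03203571 -0.02570075]
```

View pics/n3.png

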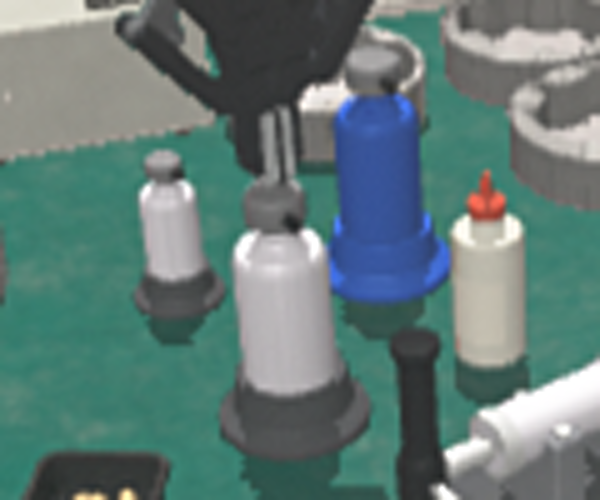

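The pads are now right over the cap's top face, near crop (277,183), with no force yet. Continuing.

```bash
python3 -m creep '[[1,0,0,0.05,0,0,0],[1,0,0,0.05,0,0,0],[1,0,0,0.05,0,0,0],[1,0,0,0,0,0,0],[1,0,0,0,0,0,0],[1,0,0,0,0,0,0],[1,0,0,0,0,0,0],[1,0,0,0,0,0,0],[1,0,0,0,0,0,0],[1,0,0,0,0,0,0]]'
```

```text
clock: 10.15
eef_pos: [0.4941, 0.1559, 0.1187]
tcp_rot: [-180.0, 0.0, 107.0]
ft_force: [-0.6, -0.3, -0.3]
finger_gap: -0.0002
```

```bash
python3 -m creep '[[1,0,0,0.05,0,0,0],[1,0,0,0.05,0,0,0],[1,0,0,0,0,0,0],[1,0,0,0,0,0,0],[1,0,0,0,0,0,0],[1,0,0,0,0,0,0],[1,0,0,0,0,0,0],[1,0,0,0,0,0,0],[1,0,0,0,0,0,0],[1,0,0,0,0,0,0]]'
python3 - <<'E'
from h import *
a=viewer.read_camera("side")[140:240,200:320]
cv2.imwrite("pics/n4.png",cv2.resize(a,None,fx=5,fy=5,interpolation=cv2.INTER_CUBIC)[:,:,::-1])
s=sensors.read_state();print(s["eef_pos"],s["ft_force"],s["ft_torque"])
E
```

```text
clock: 11.4
eef_pos: [0.4942, 0.1559, 0.1157]
tcp_rot: [180.0, -0.0, 107.0]
ft_force: [-0.2, 0.7, 2.8]
finger_gap: -0.0001
[0.49418102 0.15589161 0.11571612] [ 1.21516392 -0.07583981  2.32264846] [ 0.09384165 -0.18100842  0.0221642 ]
```

View pics/n4.png

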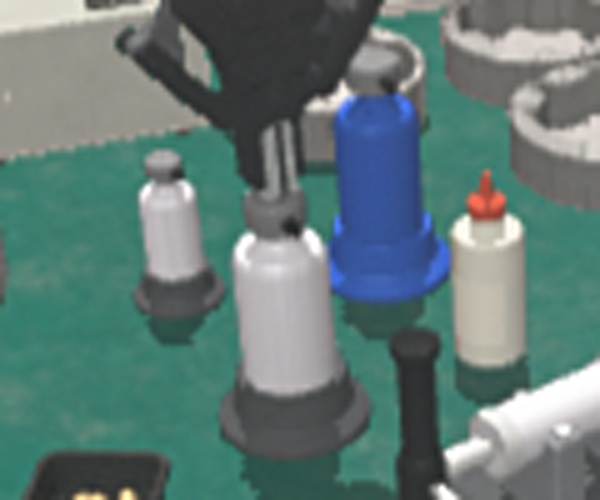

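Contact: about 2.5 N and the cap is going down. I'll press fully, with a small margin.

```bash
python3 -m creep '[[1,0,0,0.05,0,0,0],[1,0,0,0.05,0,0,0],[1,0,0,0.05,0,0,0],[1,0,0,0.04,0,0,0],[1,0,0,0,0,0,0],[1,0,0,0,0,0,0],[1,0,0,0,0,0,0],[1,0,0,0,0,0,0],[1,0,0,0,0,0,0],[1,0,0,0,0,0,0]]'
```

```text
clock: 12.7
eef_pos: [0.4943, 0.156, 0.1106]
tcp_rot: [180.0, -0.0, 107.0]
ft_force: [-1.1, -0.4, 10.5]
finger_gap: 0.0002
```

The cap bottomed at 10.5 N, about 7 mm below first contact. I'll rise so it springs back, then go over the grip with the fingers half open.

```bash
python3 -m creep '[[1,0,0,-0.2,0,0,0],[1,0,0,-0.4,0,0,0],[1,0,0,-0.5,0,0,0],[1,0,0,-0.5,0,0,0],[0,-0.93,-0.12,0,0,0,0],[0,-0.93,-0.12,0,0,0,0],[0,-0.93,-0.12,0,0,0,0],[0,-0.93,-0.12,0,0,0,0],[0,-0.93,-0.12,0,0,0,0],[0,0,0,0,0,0,0]]'
python3 - <<'E'
from h import *
a=viewer.read_camera("side")[130:250,200:360]; b=viewer.read_camera("top")[170:290,240:400]
cv2.imwrite("pics/g1.png",cv2.resize(np.hstack([a,b]),None,fx=2.5,fy=2.5,interpolation=cv2.INTER_CUBIC)[:,:,::-1])
s=sensors.read_state();print(s["eef_pos"],s["ft_force"])
for t in("nozzle_top","rod_grip"):
  for c in("side","top"): print(c,t,[(round(d["conf"],2),np.round(d["centre"],4).tolist()) for d in viewer.mark_of(c,t)][:3])
E
```

```text
clock: 13.95
eef_pos: [0.5179, 0.0144, 0.1589]
tcp_rot: [180.0, 0.0, 106.7]
ft_force: [0.0, -0.8, -0.1]
finger_gap: 0.0428
[0.51763161 0.01752    0.15846348] [-0.1359284  -0.49565958 -0.49648587]
side nozzle_top [(0.6, [0.4601, 0.2854, 0.0866]), (0.52, [0.493, 0.1543, 0.1305]), (0.5, [0.7142, 0.1686, 0.0884])]
top nozzle_top [(0.63, [0.5796, 0.2759, 0.133]), (0.61, [0.4944, 0.1571, 0.1244]), (0.54, [0.4652, 0.2932, 0.085])]
side rod_grip [(0.71, [0.5213, 0.0163, 0.0993])]
top rod_grip []
```

View pics/g1.png

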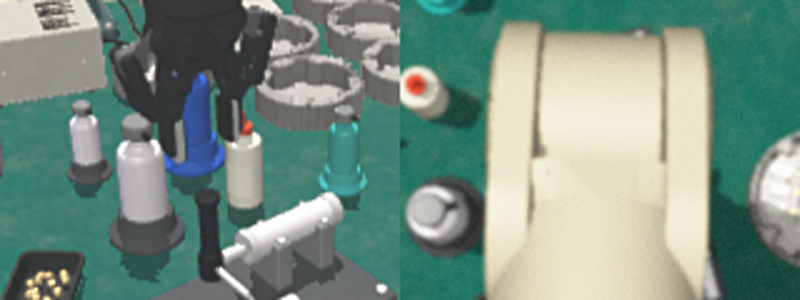

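The cap is back up (mark z about 0.130), and the fingers at side-crop columns 178 and 236 straddle the grip at 208. Descending.

```bash
python3 -m creep '[[0,0,0,0.5,0,0,0],[0,0,0,0.5,0,0,0],[0,0,0,0.4,0,0,0],[0,0,0,0.4,0,0,0],[0,0,0,0.3,0,0,0],[0,0,0,0.3,0,0,0],[0,0,0,0.2,0,0,0],[0,0,0,0.2,0,0,0],[0,0,0,0.2,0,0,0],[0,0,0,0,0,0,0]]'
python3 - <<'E'
from h import *
a=viewer.read_camera("side")[130:250,220:360]
cv2.imwrite("pics/g2.png",cv2.resize(a,None,fx=4,fy=4,interpolation=cv2.INTER_CUBIC)[:,:,::-1])
s=sensors.read_state();print(s["eef_pos"],s["ft_force"])
E
```

```text
clock: 15.5
eef_pos: [0.5173, 0.0172, 0.0676]
tcp_rot: [-180.0, -0.0, 107.0]
ft_force: [-0.6, 0.1, 0.1]
finger_gap: 0.0424
[0.51750038 0.01720787 0.06787723] [0.29975267 0.41456544 0.14745768]
```

View pics/g2.png

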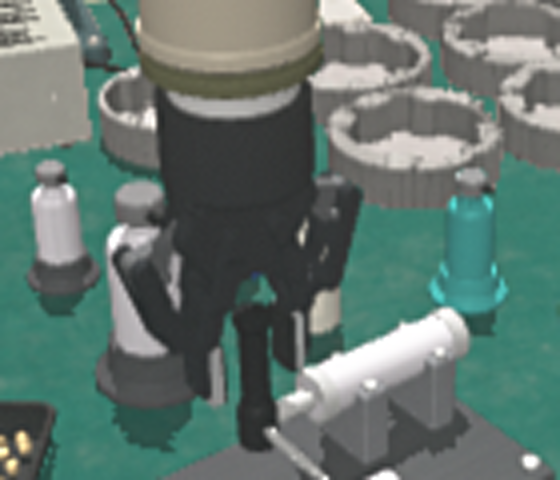

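The fingers straddle the post (tips near crop (205,400) and (295,368)) with a clear gap above the head. I'll go 8 mm lower so the pads sit below the head, then close.

```bash
python3 -m creep '[[0,0,0,0.13,0,0,0],[0,0,0,0.13,0,0,0],[0,0,0,0,0,0,0],[1,0,0,0,0,0,0],[1,0,0,0,0,0,0],[1,0,0,0,0,0,0],[1,0,0,0,0,0,0],[1,0,0,0,0,0,0],[1,0,0,0,0,0,0],[1,0,0,0,0,0,0]]'
```

```text
clock: 16.8
eef_pos: [0.518, 0.0173, 0.0605]
tcp_rot: [180.0, 0.0, 107.0]
ft_force: [3.6, 1.7, 1.7]
finger_gap: 0.0147
```

Gripped: gap 14.7 mm, and about 4 N along the rod, which matches the spring. Pulling 70 mm.

```bash
python3 -m creep '[[1,0,-0.15,0,0,0,0],[1,0,-0.25,0,0,0,0],[1,0,-0.3,0,0,0,0],[1,0,-0.3,0,0,0,0],[1,0,-0.3,0,0,0,0],[1,0,-0.3,0,0,0,0],[1,0,-0.3,0,0,0,0],[1,0,-0.25,0,0,0,0],[1,0,-0.15,0,0,0,0],[1,0,0,0,0,0,0]]'
python3 - <<'E'
from h import *
a=viewer.read_camera("side");b=viewer.read_camera("top")
cv2.imwrite("pics/p1.png",np.vstack([cv2.resize(x,None,fx=5,fy=5,interpolation=cv2.INTER_CUBIC) for x in (a[225:285,225:345],b[225:285,285:405])])[:,:,::-1])
s=sensors.read_state();print(s["eef_pos"],s["ft_force"])
for t in("rod_pointer","index_block","rod_grip"):
  for c in("side","top"): print(c,t,[(round(d["conf"],2),np.round(d["centre"],4).tolist()) for d in viewer.mark_of(c,t)][:3])
E
```

```text
clock: 18.05
eef_pos: [0.4522, -0.003, 0.0605]
tcp_rot: [179.9, 0.0, 107.0]
ft_force: [7.1, 1.0, -1.6]
finger_gap: 0.015
[ 0.45230412 -0.0029352   0.06049133] [ 7.59309536  0.8419862  -1.86020908]
side rod_pointer [(0.58, [0.4684, -0.064, 0.0541])]
top rod_pointer []
side index_block [(0.54, [0.4655, -0.0781, 0.0518])]
top index_block []
side rod_grip [(0.69, [0.4524, -0.0054, 0.0975])]
top rod_grip []
```

View pics/p1.png

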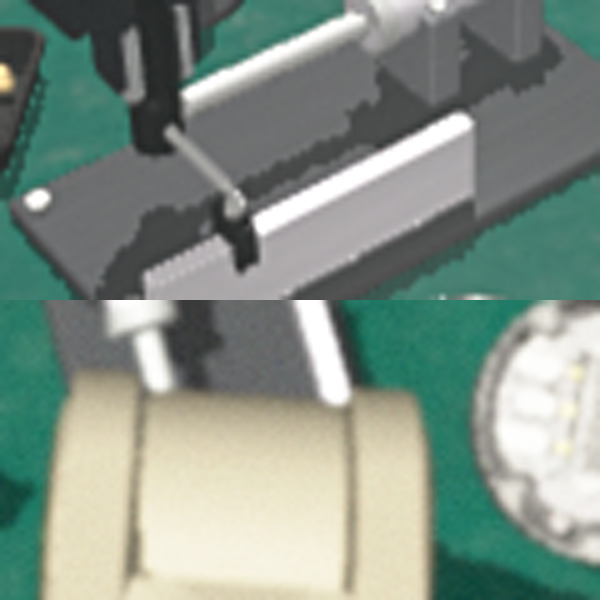

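Pulled about 69 mm. In the side crop the pointer tip is near (237,205), just short of the block near (235,240). The top view is hidden by the arm. I'll overlay the model to measure what remains.

```bash
cat > ov.py <<'E'
from h import *
import sys
q=[.5524,.02815,.29487]
def W(l):
    l=np.array(l,float);c,s=np.cos(q[2]),np.sin(q[2]);return np.c_[q[0]+c*l[:,0]-s*l[:,1],q[1]+s*l[:,0]+c*l[:,1],l[:,2]]
def show(px,bx,name,u0=255,v0=245,w=50,h=37,k=16):
    a=viewer.read_camera("side")[v0:v0+h,u0:u0+w]
    im=cv2.resize(a,None,fx=k,fy=k,interpolation=cv2.INTER_CUBIC)[:,:,::-1].copy()
    f=lambda L:np.int32((proj("side",W(L))-[u0,v0]+.5)*k)
    cv2.polylines(im,[f([[px-.0025,-.02,.0575],[px-.0025,-.064,.0575],[px+.0025,-.064,.0575],[px+.0025,-.02,.0575]])],False,(0,0,255),1)
    for z in(.05,.06): cv2.polylines(im,[f([[bx-.005,-.085,z],[bx-.005,-.065,z],[bx+.005,-.065,z],[bx+.005,-.085,z]])],True,(0,255,0),1)
    for y in(-.07,-.08): cv2.polylines(im,[f([[-.155,y,.05],[0,y,.05]])],False,(255,0,0),1)
    cv2.imwrite(name,im)
if __name__=="__main__": show(float(sys.argv[1]),float(sys.argv[2]),sys.argv[3])
E
python3 ov.py -0.1055 -0.115 pics/o1.png
```

```text
(no output)
```

View pics/o1.png

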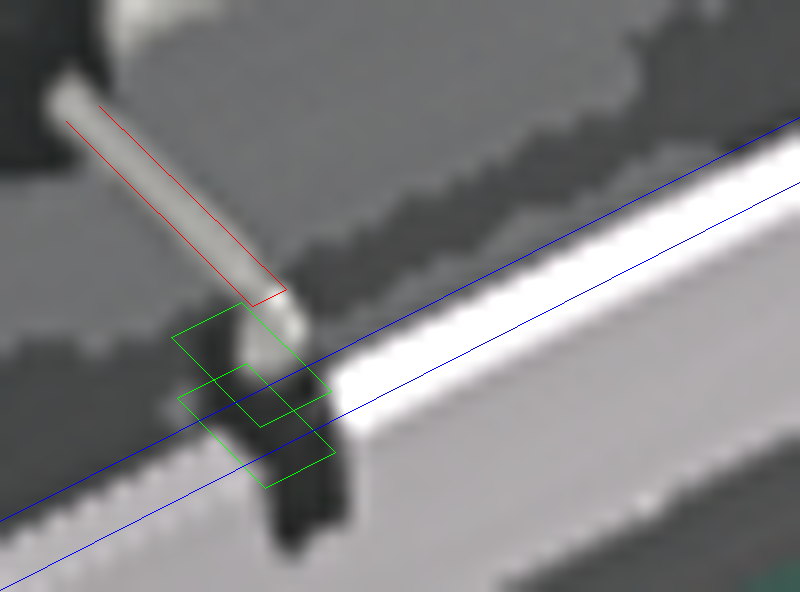

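The pointer bar lies on its model line at x ≈ −0.105. The block, judged by its vertical edges (columns 272 and 347) and thumbscrew (262,350), is at about −0.1145, so roughly 9 mm remain. I'll move 8 mm and check again.

```bash
python3 -m creep '[[1,0,-0.07,0,0,0,0],[1,0,-0.07,0,0,0,0],[1,0,-0.07,0,0,0,0],[1,0,-0.06,0,0,0,0],[1,0,0,0,0,0,0],[1,0,0,0,0,0,0],[1,0,0,0,0,0,0],[1,0,0,0,0,0,0],[1,0,0,0,0,0,0],[1,0,0,0,0,0,0]]'
python3 - <<'E'
from ov import *
from scipy.optimize import least_squares
q0=np.array(q)
s=sensors.read_state();d=s["eef_pos"][:2]-q0[:2];c,sn=np.cos(q0[2]),np.sin(q0[2])
print(s["eef_pos"],s["ft_force"],"local x",c*d[0]+sn*d[1])
show(c*d[0]+sn*d[1],-.1145,"pics/o2.png")
for t in("rod_pointer","index_block"):
  for k in range(3):
    r=viewer.mark_of("side",t)
    if r:
      e=np.array(r[0]["centre"])[:2]-q0[:2];print(t,round(r[0]["conf"],2),(c*e[0]+sn*e[1]).round(4),(-sn*e[0]+c*e[1]).round(4))
    viewer.read_camera("side")
E
```

```text
clock: 19.75
eef_pos: [0.4447, -0.0053, 0.0605]
tcp_rot: [179.9, 0.0, 107.0]
ft_force: [7.4, 1.6, -0.7]
finger_gap: 0.0147
[ 0.44468387 -0.00529739  0.06047829] [ 7.40154247  1.57810963 -0.73930981] local x -0.11278742772572145
rod_pointer 0.83 -0.1137 -0.064
rod_pointer 0.95 -0.1096 -0.0656
rod_pointer 0.84 -0.1103 -0.0643
index_block 0.57 -0.1125 -0.0772
index_block 0.41 -0.1112 -0.0763
index_block 0.63 -0.1161 -0.0794
```

View pics/o2.png

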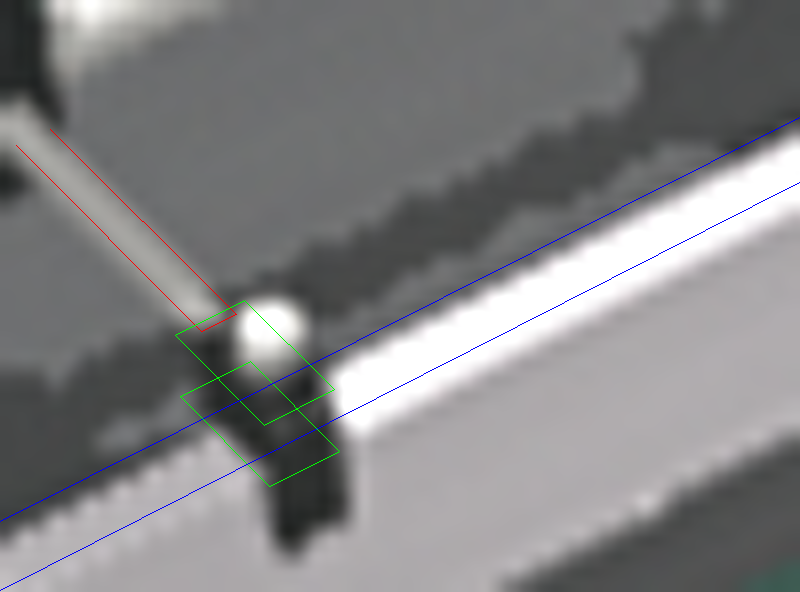

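The bar now points at roughly the block's thumbscrew, knob near (270,330). I've used up the picture allowance, so I'll settle the last millimetres numerically from the saved unoccluded pictures plus the current one.

Run:
```python
from ov import *
a=cv2.imread("pics/side0.png"); g=a.min(2)
# rail top bright strip in side0: along model rail axis sample brightness profile
def prof(img,y,z,xs): 
    uv=proj("side",W(np.c_[xs,np.full(len(xs),y),np.full(len(xs),z)])).astype(np.float32)
    return cv2.remap(img,uv[:,0].reshape(-1,1),uv[:,1].reshape(-1,1),cv2.INTER_LINEAR)[:,0]
ys=np.arange(-.066,-.092,-.001)
for x in(-.14,-.09,-.05,-.02): print("across y",x,[int(prof(g,y,.05,np.array([x]))[0]) for y in ys])
xs=np.arange(-.17,.015,.002)
for y in(-.076,-.078,-.080): print("along",y,[f"{int(round(x*1000))}:{v}" for x,v in zip(xs,prof(g,y,.05,xs))])
now=viewer.read_camera("side").min(2)
xs=np.arange(-.13,-.095,.001)
for y in(-.03,-.04,-.05,-.058): print("bar",y,[f"{int(round(x*1000))}:{v}" for x,v in zip(xs,prof(now,y,.0575,xs))])
xs=np.arange(-.13,-.095,.001)
for z in(.035,.04,.045,.05): print("nearface",z,[f"{int(round(x*1000))}:{v}" for x,v in zip(xs,prof(now,-.085,z,xs))])
t=cv2.imread("pics/top0.png").min(2)
def pt(y,z,xs):
    uv=proj("top",W(np.c_[xs,np.full(len(xs),y),np.full(len(xs),z)])).astype(np.float32)
    return cv2.remap(t,uv[:,0].reshape(-1,1),uv[:,1].reshape(-1,1),cv2.INTER_LINEAR)[:,0]
xs=np.arange(-.165,.01,.002)
for y in(-.072,-.075,-.078): print("top rail",y,[f"{int(round(x*1000))}:{v}" for x,v in zip(xs,pt(y,.052,xs))])
xs=np.arange(-.05,-.02,.001)
for y in(-.04,-.05,-.058): print("top bar",y,[f"{int(round(x*1000))}:{v}" for x,v in zip(xs,pt(y,.0575,xs))])
```

```text
across y -0.14 [107, 105, 102, 99, 109, 129, 157, 194, 222, 244, 254, 255, 255, 255, 255, 253, 248, 237, 209, 185, 164, 160, 160, 162, 163, 164]
across y -0.09 [109, 108, 104, 102, 111, 127, 156, 195, 225, 243, 254, 255, 255, 255, 255, 250, 241, 228, 207, 186, 171, 161, 161, 163, 164, 164]
across y -0.05 [104, 105, 104, 103, 107, 129, 157, 190, 223, 242, 253, 255, 255, 255, 255, 255, 245, 229, 206, 181, 169, 163, 162, 163, 164, 164]
across y -0.02 [71, 68, 67, 66, 80, 109, 146, 185, 221, 238, 250, 255, 255, 255, 255, 254, 245, 228, 206, 184, 170, 163, 162, 162, 163, 163]
along -0.076 ['-170:109', '-168:109', '-166:108', '-164:108', '-162:108', '-160:107', '-158:106', '-156:118', '-154:187', '-152:255', '-150:255', '-148:255', '-146:255', '-144:254', '-142:255', '-140:254', '-138:255', '-136:255', '-134:255', '-132:255', '-130:255', '-128:255', '-126:255', '-124:255', '-122:208', '-120:151', '-118:81', '-116:47', '-114:53', '-112:65', '-110:53', '-108:63', '-106:102', '-104:205', '-102:255', '-100:255', '-98:255', '-96:255', '-94:253', '-92:255', '-90:254', '-88:255', '-86:255', '-84:
[... 9334 characters left out ...]
, '-22:105', '-21:105']
top bar -0.05 ['-50:75', '-49:71', '-48:70', '-47:72', '-46:79', '-45:86', '-44:93', '-43:101', '-42:105', '-41:108', '-40:119', '-39:141', '-38:166', '-37:197', '-36:226', '-35:236', '-34:240', '-33:233', '-32:215', '-31:192', '-30:158', '-29:124', '-28:112', '-27:103', '-26:100', '-25:103', '-24:105', '-23:105', '-22:104', '-21:104']
top bar -0.058 ['-50:78', '-49:75', '-48:73', '-47:73', '-46:83', '-45:94', '-44:98', '-43:102', '-42:105', '-41:105', '-40:109', '-39:120', '-38:131', '-37:154', '-36:179', '-35:195', '-34:206', '-33:203', '-32:186', '-31:165', '-30:140', '-29:115', '-28:107', '-27:104', '-26:102', '-25:103', '-24:102', '-23:104', '-22:105', '-21:105']
```

Run:
```python
from ov import *
def prof(img,y,z,xs,c="side"):
    uv=proj(c,W(np.c_[xs,np.full(len(xs),y),np.full(len(xs),z)])).astype(np.float32)
    return cv2.remap(img,uv[:,0].reshape(-1,1),uv[:,1].reshape(-1,1),cv2.INTER_LINEAR)[:,0].astype(float)
def cen(img,x0,c="side"):
    r=[]
    for y in np.arange(-.03,-.056,-.002):
        xs=np.arange(x0-.009,x0+.009,.0005);p=prof(img,y,.0575,xs,c);w=np.clip(p-120,0,None);r.append((w*xs).sum()/w.sum())
    return np.mean(r)*1e3,np.std(r)*1e3
now=viewer.read_camera("side").min(2)
print("side rest",cen(cv2.imread("pics/side0.png").min(2),-.034),"now",cen(now,-.1135))
print("top rest",cen(cv2.imread("pics/top0.png").min(2),-.034,"top"))
# tip end of bar, and thumbscrew/block in the top picture at several y
t=cv2.imread("pics/top0.png").min(2);xs=np.arange(-.130,-.1,.0005)
for y in np.arange(-.062,-.092,-.002):
    p=prof(t,y,.058,xs,"top");w=np.clip(np.median(np.r_[p[:8],p[-8:]])-p-15,0,None);print(round(y,3),p.min(),((w*xs).sum()/max(w.sum(),1)*1e3).round(1),end=" | ")
```

```text
side rest (np.float64(-34.75250541892436), np.float64(0.08794463390967)) now (np.float64(-113.46692257949599), np.float64(0.05301797262878))
top rest (np.float64(-34.027667178876925), np.float64(0.1365595933745757))
-0.062 100.0 0.0 | -0.064 95.0 0.0 | -0.066 87.0 -115.1 | -0.068 68.0 -115.3 | -0.07 59.0 -115.6 | -0.072 80.0 -115.8 | -0.074 131.0 -116.1 | -0.076 182.0 -116.6 | -0.078 199.0 -118.4 | -0.08 180.0 -117.8 | -0.082 115.0 -121.5 | -0.084 66.0 0.0 | -0.086 43.0 0.0 | -0.088 31.0 0.0 | -0.09 26.0 0.0 |
```

Current pull is 78.6 mm, from the bar's shift between the saved and current side pictures. The mark is at about 81 mm (top picture edges 80.5–81.5, detector marks 80.8). Moving 2.3 mm more.

```bash
python3 -m creep '[[1,0,-0.04,0,0,0,0],[1,0,-0.037,0,0,0,0],[1,0,0,0,0,0,0],[1,0,0,0,0,0,0],[1,0,0,0,0,0,0],[1,0,0,0,0,0,0],[1,0,0,0,0,0,0],[1,0,0,0,0,0,0],[1,0,0,0,0,0,0],[1,0,0,0,0,0,0]]'
python3 - <<'E'
from ov import *
L=lambda X:(np.cos(q[2])*(X[0]-q[0])+np.sin(q[2])*(X[1]-q[1]))*1e3
D=[]
for k in range(8):
    viewer.read_camera("side")
    a,b=viewer.mark_of("side","rod_pointer"),viewer.mark_of("side","index_block")
    if a and b: D.append(L(a[0]["centre"])-L(b[0]["centre"]))
print("ptr-block mm",np.round(D,1),np.mean(D),np.std(D)/max(1,len(D))**.5)
now=viewer.read_camera("side").min(2);r=[]
for y in np.arange(-.036,-.056,-.002):
    xs=np.arange(-.125,-.107,.0005)
    uv=proj("side",W(np.c_[xs,0*xs+y,0*xs+.0575])).astype(np.float32)
    p=cv2.remap(now,uv[:,:1],uv[:,1:],1)[:,0].astype(float);w=np.clip(p-120,0,None);r.append((w*xs).sum()/w.sum()*1e3)
print("bar",np.mean(r),"pull",-34.75-np.mean(r))
s=sensors.read_state();print(s["clock"],s["eef_pos"],s["ft_force"],s["finger_gap"])
for t in("oil_bottle_mid","loose_stud_mid","tray_mid","nozzle_top"): print(t,[np.round(d["centre"],3).tolist() for d in viewer.mark_of("side",t)][:2])
E
```

```text
clock: 21.75
eef_pos: [0.4425, -0.006, 0.0605]
tcp_rot: [179.9, 0.0, 107.0]
ft_force: [7.2, 1.1, -1.2]
finger_gap: 0.0147
ptr-block mm [ 1.4 -0.5 -0.7 -5.4  0.4  0.2  1.3  4.2] 0.10232354960096579 0.8869011192584737
bar -116.03289544068821 pull 81.28289544068821
23.0 [ 0.44253002 -0.00596694  0.06049742] [ 6.70528588  0.99023832 -2.27035207] 0.015080084646715125
oil_bottle_mid [[0.606, 0.177, 0.05]]
loose_stud_mid [[0.52, -0.183, 0.024]]
tray_mid [[0.382, 0.092, 0.009]]
nozzle_top [[0.791, 0.106, 0.127], [0.574, 0.271, 0.13]]
```

The pointer-to-block difference averages 0.1 ± 0.9 mm, the pull is about 81.2 mm, the grip is steady and the bystanders haven't moved. Handing in.

```bash
python3 -c "
from bench import bot
print(bot.hand_in())"
```

```text
the job is handed in; nothing more can be done
None
```

I lubricated the rod first, then pulled it to its mark. I handed in at about 23 s with the gripper still holding the rod there.

- **Lubricant:** with the rod still in, I pressed the large aluminium canister's cap about 7 mm. It bottomed at 10.5 N. After release the detectors put the cap top at 130.5 mm (side) and 124 mm (top). The top camera also read 124 mm before I pressed it, so I take the cap to be fully back up.
- **Rod:** I gripped the post and pulled it out about 81 mm.
    - **At the mark:** eight detector readings put the pointer 0.1 ± 0.9 mm from the index block. They were scattered, with outliers of -5.4 and +4.2 mm.
    - **Pull length:** the bar's shift in the side pictures gave 81.3 mm, against a mark estimated at 80.5 to 81.5 mm from the top picture. Alignment is therefore sure to about 1 mm. One edge reading of the block in the side view was ambiguous, at 80 to 82 mm.
    - **Hold:** the load was steady at about 7 N with a finger gap of 15 mm.
- **Bystanders:** the dropper bottle, stud and tray read within the detectors' 4 mm of where they started.
- **Disagreements:**
    - **Fingertips:** they met the cap about 21 mm lower in TCP height than the stated tip length implies. I set the press and grasp heights by contact and pictures instead.
    - **Top camera:** the arm blocked its view of the pointer at the end, so the final check used the side camera only.
    - **Pictures:** I viewed 12, two over the budget of 10.

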